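# Seat a bookend on the locating stud of its base and swing it home

## Task

Pick up the loose bookend and work it gently, without forcing it, over the grey base plate until the hole in its foot drops over the brass stud and the foot lies flat on the plate. Then swing it round on the stud, its long end turning under the lip of the yellow stop, until the foot's edge is home against the stop. Leave it standing there and do not disturb the other things on the desk.

Things in the scene. Friction and masses are not known exactly. Their poses are not given: they have to be found in the camera images.
- bookend: Loose bookend, 0.28 to 0.46 kg. Flat blue steel foot 110 (x) x 70 (y) x 6 mm carrying a pale wooden upright at its middle. Origin: centre of the foot's underside, straight below the upright; x runs along the foot from the hole end (-x) to the plain long end (+x); z up.
- upright_top (a point): Middle of the top edge of the bookend's wooden upright, at [0, 0, 0.096] in the bookend's frame. The upright is 10 mm thick (x) and 50 mm wide (y), to be gripped across its thickness; a blue strip 16 mm thick wraps its root up to 12 mm above the foot's underside.
- hole (a point): Centre of the round through hole in the bookend's foot, at the underside, at [-0.030, 0, 0] in the bookend's frame. 13 mm in diameter with 1 mm chamfers; it turns freely on the 10 mm stud with 1.5 mm of play all round.
- base: Base plate, fixed to the desk: grey steel 170 (x) x 110 (y) x 8 mm, origin at the centre of its underside, z up. When home, the bookend lies flat on it, x axis along the base's x axis, hole over the stud, the foot's +y edge at the stop. Contact of more than 40 N between bookend and base, stud or stop counts as forcing.
- slot_middle (a point): Middle of the dark slot on the plate's top, at [-0.040, 0, 0.008] in the base's frame. In the slot a brass stud, 10 mm in diameter, stands up, its chamfered top 10 mm above the plate. It is clamped fast anywhere within 16 mm either way along the base's x axis (y = 0); its place differs each time and is not measured.
- stop_face (a point): Foot of the yellow stop's face, at [0.027, 0.036, 0.008] in the base's frame. The face looks to -y and is 30 mm long (x); a lip at its top reaches 8 mm out to -y, 10 to 15 mm above the plate. So the foot must come down turned clockwise from home (seen from above), by 15 to 80 degrees, and then swing counter-clockwise under the lip.
- mouse: Bystander, to be left alone: black wireless mouse, 106x62x34; origin at the centre of its underside (mm).
- tape_roll: Bystander, to be left alone: roll of masking tape lying flat, 103 across, 24 tall, near the stapler; origin at the centre of its underside (mm).
- sticky_block: Bystander, to be left alone: pink and yellow block of sticky notes, 77x77x20, in front of the keyboard; origin at the centre of its underside (mm).
- stapler: Bystander, to be left alone: red and black stapler, 138x40x48; origin at the centre of its underside (mm).

How it is judged:
By the outcome, as a careful person would: the job done as asked, in the order asked, and still so for the second after the job is handed in, with the robot touching nothing.
It also fails if it takes over 72 s, if anything falls off the work surface, if the arm or the gripper's body presses on something with over 40 N, if the wrist force passes 120 N, or if a joint passes its speed limit or range.

## Robot

A 6-joint arm with a two-finger parallel gripper is mounted at the origin on a cart in front of the work surface, level with it; the furniture and walls round the work are solid. World frame = base frame: x ahead of the robot, y to its left, z up, the work surface at z = 0. Lengths are in mm, angles in rad, forces in N, time in s.
With the tool pointing down it reaches from about 375 to 750 mm from the base axis. Payload 9 kg.
Tool frame: the origin (TCP) lies at the very end of the fingers, on their centre line; the grasp point (between the pads) lies 19 mm behind it; z points along the fingers, y is the line along which they close (so a half turn about z gives the same grasp; the last joint's range is limited). The gripper opens to 85 mm and grips with 20 to 120 N. Pads are 22 mm wide; open, the fingers measure 114 mm over their backs; the gripper's body (76 mm by 85 mm) begins 54 mm behind the grasp point. The pads swing forward as they close: fully open they stand 13 mm farther back than shut.
Start: joints at [-1.345, 0.104, 0.097, 1.564, 0, 1.353], TCP at [257.638, -541.903, 231.331] pointing down, gripper open.
Joint ranges: [-2.99, 2.99], [-0.84, 1.86], [-1.1, 1.16], [-1.84, 2.11], [-1.51, 1.56], [-3.14, 3.14]. Speed limits (rad/s): [2.22, 2.22, 2.57, 3.14, 3.14, 3.14].

## Interface

Orientations are given as a unit quaternion [w, x, y, z].
In Python, from workcell import ctrl, viewer gives the robot as it stands.
- The arm moves only by the shell command python3 -m inch 'ROWS' [FORCE]. ROWS is JSON, a list of rows, each a list of 3 entries, a list of its own where there are three numbers: the closure, from 0 (fully open) to 1 (shut), then the shift along the tool's x, y, z in mm, then the turn, a rotation vector about the tool's x, y, z in rad. A call has 1 to 5 rows; each row is the pose to reach, as a shift and turn from the pose commanded when the call began, along the tool's axes at that moment; what a row does not reach only later rows make up. A row lasts 1/8 s, in which the tool goes at most 62.5 mm and 10.7 degrees, less where a joint would pass 70% of its speed; a pose out of reach is approached as far as the arm can. A call with a gripper value outside its range is refused whole. The fingers move at their own pace and stop on an object; FORCE is the grip in N (left out, the last holds). Time passes only in rows, so rows that repeat a pose let the fingers close. It gives the time, the measured TCP pose, the force, the opening and the grip force at its end, in the units of the state.
- ctrl.get_state(): the state, without advancing time (a new reading comes with each control period).
- viewer.camera(name): name is "scene" or "top" or "wrist"; returns the picture (480x640x3 uint8, red, green, blue); there is no depth.
- viewer.camera_model(name): a dict with "mtx" (3x3 intrinsics, pixels), "R" (3x3) and "t" (3): a world point X has camera coordinates R X + t. Camera axes: x right, y down, z forward; pixel columns grow to the right and rows downward; lengths in mm; the calibration is good to about 2 mm. A picture is of the moment at which its call begins: read the wrist's pose just before it. camera_model takes no time and is no camera call; for the wrist camera it gives the pose at the moment of the call.
- ctrl.close_job(): hands the job in; it is judged then, once.
The state is a dict: "time_s": time; "qpos": joint angles; "joint_vel": joint speeds; "effort": joint torques, N m; "tool_pos": TCP position; "tool_rot": TCP orientation; "wrist_force": force on the tool from outside, world axes, zero at the start; "torque": the same for the moment, N m; "grip_width": finger opening in mm; "finger_force": force on a finger pad.
Only numpy, scipy, OpenCV 4.12 (cv2) and the standard library are available. Lean on these libraries where they do the work, as an engineer would, in place of code of your own. Each camera call takes 0.05 s, during which the arm holds its last target. There are 200 camera calls.

## Working session

There is one attempt and no reset: what is moved stays moved. The work goes in short steps, Python scripts to look and compute and a shell command to move; the robot and the scene stay as the last step left them, time stands still between calls to the robot, and variables do not carry over. Pictures are saved under pics/ and viewed, at most 10 in all, crops included, and the job is handed in when it is done.

```bash
mkdir -p pics; ls; python3 - <<'E'
from workcell import ctrl, viewer
import cv2,numpy as np
s=ctrl.get_state(); print(s)
for n in ("top","scene"):
    cv2.imwrite(f"pics/{n}0.png",cv2.cvtColor(viewer.camera(n),cv2.COLOR_RGB2BGR)); m=viewer.camera_model(n); print(n,m)
E
```

```text
pics
{'time_s': 0.0, 'qpos': array([-1.34470423e+00,  1.04700994e-01,  9.64503871e-02,  1.56386447e+00,
        1.05365445e-05,  1.35312359e+00]), 'joint_vel': array([ 2.89165893e-04,  6.74415746e-04,  5.04010942e-04,  3.39029209e-04,
        9.79906797e-05, -4.02141993e-04]), 'effort': array([ 3.22718355e-03, -5.56929839e+01,  5.03648973e+01,  1.70109206e-02,
       -2.33197343e-04, -7.60313071e-06]), 'tool_pos': array([ 257.55752683, -541.54894983,  230.51092367]), 'tool_rot': array([-6.59391492e-04,  9.75484711e-01,  2.20066226e-01,  2.49247342e-06]), 'wrist_force': array([-0.74268596,  0.2574193 , -0.35184458]), 'torque': array([ 0.02194894,  0.021268  , -0.0005559 ]), 'finger_force': 0.0, 'grip_width': 85.44170926690964}
top {'mtx': array([[439.4413146 ,   0.        , 321.14764338],
       [  0.        , 439.4413146 , 228.93041509],
       [  0.        ,   0.        ,   1.        ]]), 'R': array([[-0.02588726, -0.99964452,  0.00637832],
       [-0.99567635,  0.02521406, -0.08940284],
       [ 0.08921023, -0.00866513, -0.99597513]]), 't': array([ 119.25193917,  586.44006704, 1036.79986663])}
scene {'mtx': array([[433.80891431,   0.        , 326.29473507],
       [  0.        , 433.80891431, 239.42115953],
       [  0.        ,   0.        ,   1.        ]]), 'R': array([[-0.79897601, -0.60135201,  0.00361883],
       [-0.36032249,  0.47390106, -0.80348335],
       [ 0.48146136, -0.64326787, -0.59531623]]), 't': array([533.12847362, 233.86863923, 756.07776128])}
```

View pics/top0.png

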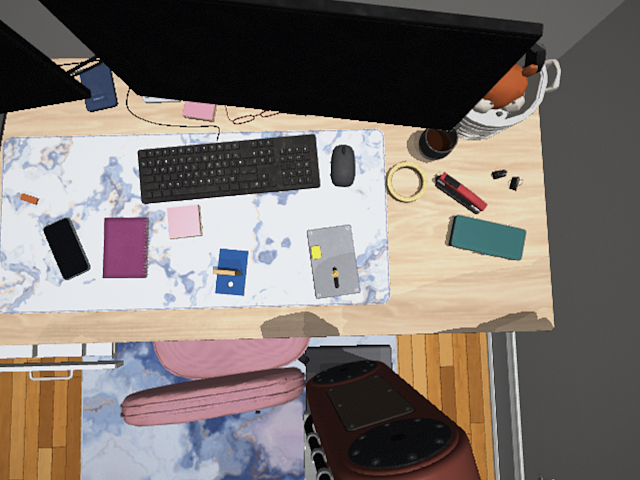

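View pics/scene0.png

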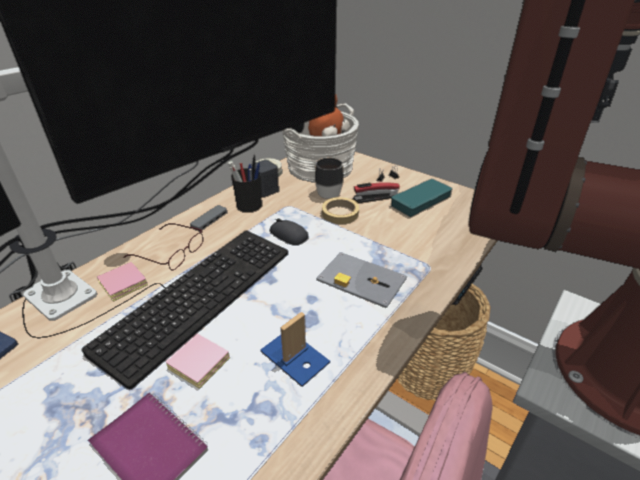

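The top view shows the bookend at about (231,272) with its hole at (230,284), the base plate at (333,262), the slot at (336,277) and the stop at (316,253). In the scene view the upright's top is at about (293,318).

```bash
cat > h.py <<'E'
from workcell import ctrl, viewer
import cv2,numpy as np
from scipy.spatial.transform import Rotation as Rot
def ray(m,uv):
    K,R,t=m["mtx"],m["R"],m["t"]; d=R.T@np.linalg.solve(K,[uv[0],uv[1],1.]); return -R.T@t,d/np.linalg.norm(d)
def plane(m,uv,z):
    c,d=ray(m,uv); return c+d*(z-c[2])/d[2]
def tri(obs):
    A=np.zeros((3,3));b=np.zeros(3)
    for m,uv in obs:
        c,d=ray(m,uv);P=np.eye(3)-np.outer(d,d);A+=P;b+=P@c
    X=np.linalg.solve(A,b); return X,[float(np.linalg.norm((np.eye(3)-np.outer(d,d))@(X-c))) for c,d in (ray(*o) for o in obs)]
def shift(target,yaw=None):
    """tool-axis shift to target (measured pose), and turn about tool z to bring tool x to world yaw"""
    s=ctrl.get_state(); R=Rot.from_quat(s["tool_rot"],scalar_first=True).as_matrix()
    out=R.T@(np.array(target)-s["tool_pos"]); cur=np.degrees(np.arctan2(R[1,0],R[0,0]))
    return out.round(1), cur, None if yaw is None else np.radians(-(yaw-cur))
def snap(n,f):
    m=viewer.camera_model(n); im=cv2.cvtColor(viewer.camera(n),cv2.COLOR_RGB2BGR); cv2.imwrite(f,im); np.save(f+".npy",m,allow_pickle=True); return m,im
def mod(f): return np.load(f+".npy",allow_pickle=True).item()
E
python3 - <<'E'
from h import *
t=viewer.camera_model("top");s=viewer.camera_model("scene")
for n,a,b in (("hole",(230,284),(306,366)),("topupr",(228,271),(293,318)),("slot",(336,277),(377,282)),("stop",(316,253),(342,280))):
    print(n,tri([(t,a),(s,b)]),plane(t,a,6))
print(shift((520,130,300),90)); print(viewer.camera_model("wrist"))
E
```

```text
hole (array([462.52277404, 330.64643385,   0.51098934]), [0.5779812396050555, 0.5779812396050386]) [462.21299466 329.2133074    6.        ]
topupr (array([495.87185651, 318.17412763,  89.99668177]), [2.469863479678904, 2.4698634796788]) [493.83080084 333.85202618   6.        ]
slot (array([474.12216139,  71.82737308,   6.54490456]), [1.9368010382062961, 1.9368010382061784]) [472.42968461  70.84171202   6.        ]
stop (array([533.41130629, 119.09528917,  13.88615623]), [1.784553134136762, 1.7845531341367247]) [532.17848592 118.17485124   6.        ]
(array([ 525.4, -493.9,  -68.7]), np.float64(25.425876498966794), np.float64(-1.1270310666824772))
{'mtx': array([[402.01467475,   0.        , 321.76076297],
       [  0.        , 402.01467475, 243.32240914],
       [  0.        ,   0.        ,   1.        ]]), 'R': array([[ 4.29437816e-01, -9.03096349e-01, -3.82097666e-04],
       [-8.72201974e-01, -4.14856655e-01,  2.59147972e-01],
       [-2.34194104e-01, -1.10954673e-01, -9.65837555e-01]]), 't': array([-600.15702076,  -33.637708  ,  378.11178656])}
```

```bash
python3 -m inch '[[0,[483,-453,-39],[0,0,-1.127]],[0,[483,-453,-39],[0,0,-1.127]],[0,[483,-453,-39],[0,0,-1.127]],[0,[483,-453,-39],[0,0,-1.127]],[0,[483,-453,-39],[0,0,-1.127]]]' 60; python3 -c "
from h import *
print(shift((500,75,270),90))"
```

```text
time_s: 0.72
tool_pos: [371.7, -249.5, 249.5]
tool_rot: [0.0, 0.769, 0.639, 0.0]
wrist_force: [1.9, 0.2, 0.3]
grip_width: 85.4
finger_force: 0.0
(array([342.5,  66.8, -20.5]), np.float64(79.46440082710572), np.float64(-0.1838808942373965))
```

```bash
python3 -m inch '[[0,[342,67,-20],[0,0,-0.184]],[0,[342,67,-20],[0,0,-0.184]],[0,[342,67,-20],[0,0,-0.184]],[0,[342,67,-20],[0,0,-0.184]],[0,[342,67,-20],[0,0,-0.184]]]';python3 -m inch '[[0,[0,0,0],[0,0,0]],[0,[0,0,0],[0,0,0]]]'; python3 -c "
from h import *
m,im=snap('wrist','pics/w1.png');print(ctrl.get_state()['tool_pos'],shift((500,75,270),90))"
```

```text
time_s: 1.35
tool_pos: [488.4, 40.1, 267.6]
tool_rot: [0.0, 0.709, 0.705, -0.0]
wrist_force: [0.3, -0.6, -0.8]
grip_width: 85.6
finger_force: 0.0
time_s: 1.6
tool_pos: [487.8, 38.0, 267.1]
tool_rot: [-0.0, 0.709, 0.706, -0.0]
wrist_force: [0.2, -1.0, 0.1]
grip_width: 85.3
finger_force: 0.0
[487.81484912  37.25845752 267.25841465] (array([37.8, 12. , -2.8]), np.float64(89.64993312157584), np.float64(-0.0061098196306802605))
```

View pics/w1.png

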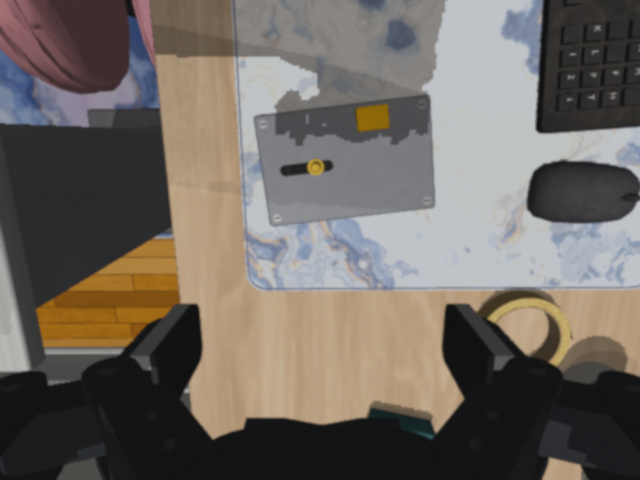

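The base plate's corners are at about (257,117), (430,97), (435,207) and (270,223). The stud is at (316,167), right of mid-slot, and the stop is at (373,118). Next I take a second base view and two views of the bookend.

```bash
python3 -m inch '[[0,[62,12,0],[0,0,-0.006]],[0,[62,12,0],[0,0,-0.006]],[0,[62,12,0],[0,0,-0.006]],[0,[62,12,0],[0,0,-0.006]]]'; python3 -c "
from h import *
m,im=snap('wrist','pics/w2.png')";
python3 -m inch '[[0,[160,0,0],[0,0,0]],[0,[160,0,0],[0,0,0]],[0,[160,0,0],[0,0,0]],[0,[160,0,0],[0,0,0]],[0,[160,0,0],[0,0,0]]]'; python3 -c "
from h import *
m,im=snap('wrist','pics/w3.png')";
python3 -m inch '[[0,[60,0,0],[0,0,0]],[0,[60,0,0],[0,0,0]],[0,[60,0,0],[0,0,0]]]'; python3 -c "
from h import *
m,im=snap('wrist','pics/w4.png')
a=[cv2.imread(f'pics/w{i}.png') for i in (2,3,4)]
print(ctrl.get_state()['tool_pos'])
out=np.vstack([np.hstack([a[0][100:400,180:580],a[1][0:300,120:520]]),np.hstack([a[2][0:300,120:520],a[2][180:480,120:520]])])
cv2.imwrite('pics/m1.png',out)"
```

```text
time_s: 2.15
tool_pos: [500.4, 98.4, 267.6]
tool_rot: [0.0, 0.708, 0.706, -0.0]
wrist_force: [-0.1, 0.4, -0.4]
grip_width: 85.1
finger_force: 0.0
time_s: 2.82
tool_pos: [500.5, 258.8, 267.5]
tool_rot: [0.0, 0.707, 0.707, -0.0]
wrist_force: [-0.2, 0.3, 0.7]
grip_width: 85.4
finger_force: 0.0
time_s: 3.25
tool_pos: [500.6, 318.8, 267.6]
tool_rot: [0.0, 0.707, 0.707, -0.0]
wrist_force: [0.1, -0.3, 1.5]
grip_width: 85.5
finger_force: 0.0
[500.70038339 318.56165363 267.68365852]
```

View pics/m1.png

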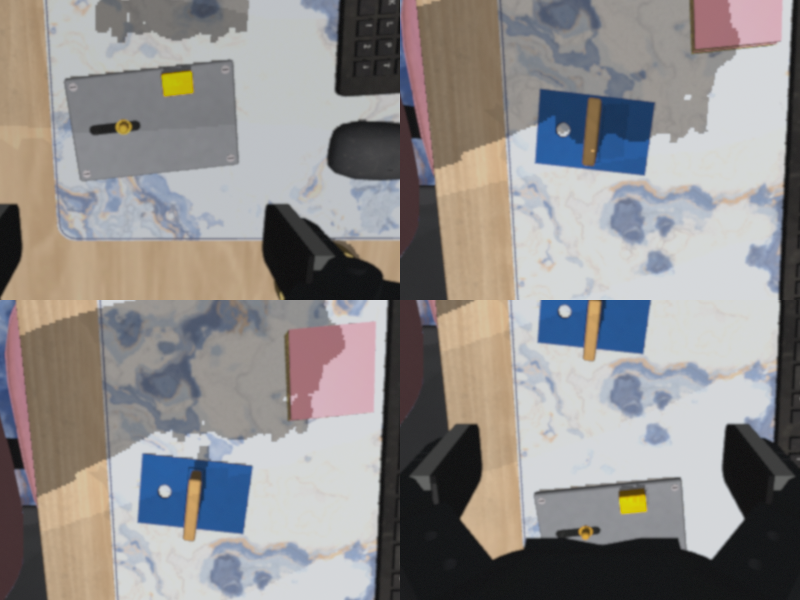

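The mosaic shows the plate (corners near (248,178) to (418,262) in w2) and the stud near (303,227). The foot has its hole on the left (near w3 (283,130), w4 (285,191)), and the pale upright is right of the hole.

```bash
cat > meas.py <<'E'
from h import *
def quad(mask):
    c=max(cv2.findContours(mask,cv2.RETR_EXTERNAL,cv2.CHAIN_APPROX_NONE)[0],key=cv2.contourArea); h=cv2.convexHull(c)
    q=cv2.approxPolyN(h,4,ensure_convex=True).reshape(-1,2).astype(float); return q,c
def order(q): # by image: TL,TR,BR,BL
    s=q.sum(1);d=q[:,0]-q[:,1]; return np.array([q[s.argmin()],q[d.argmax()],q[s.argmax()],q[d.argmin()]])
def blue(im):
    h=cv2.cvtColor(im,cv2.COLOR_BGR2HSV); return cv2.morphologyEx(cv2.inRange(h,(100,150,40),(125,255,255)),cv2.MORPH_OPEN,np.ones((3,3)))
def brass(im,roi,lo=(12,120,90),hi=(32,255,255)):
    m=cv2.inRange(cv2.cvtColor(im,cv2.COLOR_BGR2HSV),lo,hi); z=np.zeros_like(m);x0,y0,x1,y1=roi;z[y0:y1,x0:x1]=m[y0:y1,x0:x1]
    (c,r)=cv2.minEnclosingCircle(cv2.findNonZero(z)); return np.array(c),r
E
python3 - <<'E'
from meas import *
I={i:cv2.imread(f'pics/w{i}.png') for i in (1,2,3,4)};M={i:mod(f'pics/w{i}.png') for i in I}
Q={}
for i in (3,4):
    q,c=quad(blue(I[i])); Q[i]=order(q); print(i,Q[i].round(1).tolist())
    m=np.zeros(I[i].shape[:2],np.uint8); cv2.fillPoly(m,[q.astype(int)],255)
    h=cv2.cvtColor(I[i],cv2.COLOR_BGR2HSV)
    w=cv2.bitwise_and(cv2.inRange(h,(0,0,120),(180,90,255)),cv2.erode(m,np.ones((7,7))))
    n,l,s,ce=cv2.connectedComponentsWithStats(w); k=1+s[1:,4].argmax(); print('hole',ce[k],s[k]); Q[i]=np.vstack([Q[i],ce[k]])
    w=cv2.inRange(h,(8,70,60),(25,255,255)); roi=np.zeros_like(w); cx,cy=Q[i][:4].mean(0).astype(int); roi[cy-70:cy+90,cx-45:cx+45]=255
    c=max(cv2.findContours(cv2.bitwise_and(w,roi),cv2.RETR_EXTERNAL,cv2.CHAIN_APPROX_NONE)[0],key=cv2.contourArea); print('wood',cv2.boxPoints(cv2.minAreaRect(c)).round(1).tolist())
for k in range(5): print(k,[x for x in tri([(M[3],Q[3][k]),(M[4],Q[4][k])])], plane(M[4],Q[4][k],6 if k<4 else 3))
B={}
for i,off in ((1,0),(2,0)):
    r=(295,150,340,185) if i==1 else (285,212,325,242)
    B[i]=brass(I[i],r); print('stud',B[i])
print(tri([(M[i],B[i][0]) for i in (1,2)]))
E
```

```text
3 [[322.0, 97.0], [373.0, 103.0], [363.0, 173.0], [314.0, 168.0]]Traceback (most recent call last):
  File "<stdin>", line 9, in <module>
ValueError: attempt to get argmax of an empty sequence
```

```bash
cat > meas2.py <<'E'
from meas import *
def foot(im):
    b=blue(im); n,l,s,ce=cv2.connectedComponentsWithStats(b)
    keep=np.isin(l,[k for k in range(1,n) if s[k,4]>400]); pts=cv2.findNonZero(keep.astype(np.uint8))
    h=cv2.convexHull(pts); q=order(cv2.approxPolyN(h,4,ensure_convex=True).reshape(-1,2).astype(float)); 
    m=np.zeros(b.shape,np.uint8); cv2.fillPoly(m,[q.astype(int)],255); hs=cv2.cvtColor(im,cv2.COLOR_BGR2HSV)
    w=cv2.bitwise_and(cv2.bitwise_or(cv2.inRange(hs,(0,0,110),(180,90,255)),0),cv2.erode(m,np.ones((9,9))))
    n,l,s,ce=cv2.connectedComponentsWithStats(w); k=1+s[1:,4].argmax()
    return q,ce[k],s[k]
E
python3 - <<'E'
from meas2 import *
I={i:cv2.imread(f'pics/w{i}.png') for i in (1,2,3,4)};M={i:mod(f'pics/w{i}.png') for i in I}
Q={}
for i in (3,4):
    q,h,s=foot(I[i]); Q[i]=np.vstack([q,h]); print(i,Q[i].round(1).tolist(),s)
    hs=cv2.cvtColor(I[i],cv2.COLOR_BGR2HSV)
    w=cv2.inRange(hs,(8,70,60),(25,255,255)); roi=np.zeros_like(w); cx,cy=q.mean(0).astype(int); roi[cy-70:cy+90,cx-35:cx+35]=255
    c=max(cv2.findContours(cv2.bitwise_and(w,roi),cv2.RETR_EXTERNAL,cv2.CHAIN_APPROX_NONE)[0],key=cv2.contourArea); print('wood',cv2.boxPoints(cv2.minAreaRect(c)).round(1).tolist())
for k in range(5): print(k,tri([(M[3],Q[3][k]),(M[4],Q[4][k])]), plane(M[4],Q[4][k],6 if k<4 else 3))
B={1:brass(I[1],(295,150,340,185)),2:brass(I[2],(285,212,325,242))};print(B)
print(tri([(M[i],B[i][0]) for i in (1,2)]))
E
```

```text
3 [[261.0, 90.0], [373.0, 103.0], [363.0, 173.0], [256.0, 162.0], [283.2, 129.8]] [277 123  14  14 151]
wood [[301.6000061035156, 163.60000610351562], [308.3999938964844, 97.5], [321.20001220703125, 98.80000305175781], [314.29998779296875, 165.0]]
4 [[263.0, 154.0], [371.0, 166.0], [362.0, 232.0], [259.0, 221.0], [284.3, 191.0]] [278 185  14  13 147]
wood [[302.70001220703125, 239.39999389648438], [309.5, 171.0], [321.79998779296875, 172.3000030517578], [314.8999938964844, 240.60000610351562]]
0 (array([4.42456210e+02, 3.65567481e+02, 2.75949987e-01]), [0.15417075601495187, 0.15417075601482969]) [443.11759514 365.82387674   6.        ]
1 (array([5.50374233e+02, 3.53747788e+02, 1.95899897e-01]), [0.02330493624559307, 0.02330493624558565]) [549.69731596 354.17476774   6.        ]
2 (array([541.89717952, 287.63885904,   8.87447464]), [0.31832933723770473, 0.31832933723773077]) [542.5130004  286.94514444   6.        ]
3 (array([435.68773197, 297.98689365,   3.21185851]), [0.29701518653381814, 0.29701518653380876]) [436.43255609 298.58791535   6.        ]
4 (array([462.90951884, 328.80092191,   1.58464826]), [0.1637155797666889, 0.1637155797666892]) [462.87703924 328.99074273   3.        ]
{1: (array([315.35293579, 167.        ]), 8.875432968139648), 2: (array([303. , 226.5]), 8.381627082824707)}
(array([481.54619023,  72.63034819,   7.0918355 ]), [0.17109176808929238, 0.17109176808919527])
```

```bash
python3 - <<'E'
from meas2 import *
I={i:cv2.imread(f'pics/w{i}.png') for i in (1,2,3,4)};M={i:mod(f'pics/w{i}.png') for i in I}
print('top-y',tri([(M[3],(308,164.3)),(M[4],(308.8,240))]),'top',tri([(M[3],(314.8,98.1)),(M[4],(315.6,171.6))]))
a=cv2.resize(I[1][87:237,245:445],None,fx=2,fy=2,interpolation=3);b=cv2.resize(I[2][147:297,235:435],None,fx=2,fy=2,interpolation=3)
c=cv2.resize(I[1][142:192,275:342],(400,300),interpolation=3);d=cv2.resize(I[2][202:252,263:330],(400,300),interpolation=3)
cv2.imwrite('pics/m2.png',np.vstack([np.hstack([a,b]),np.hstack([c,d])]))
E
```

```text
top-y (array([490.366178  , 302.25912997,  97.4335988 ]), [0.08016328323721682, 0.08016328323731135]) top (array([495.33520082, 353.32399807,  59.0342469 ]), [0.23788880791222833, 0.2378888079122363])
```

View pics/m2.png

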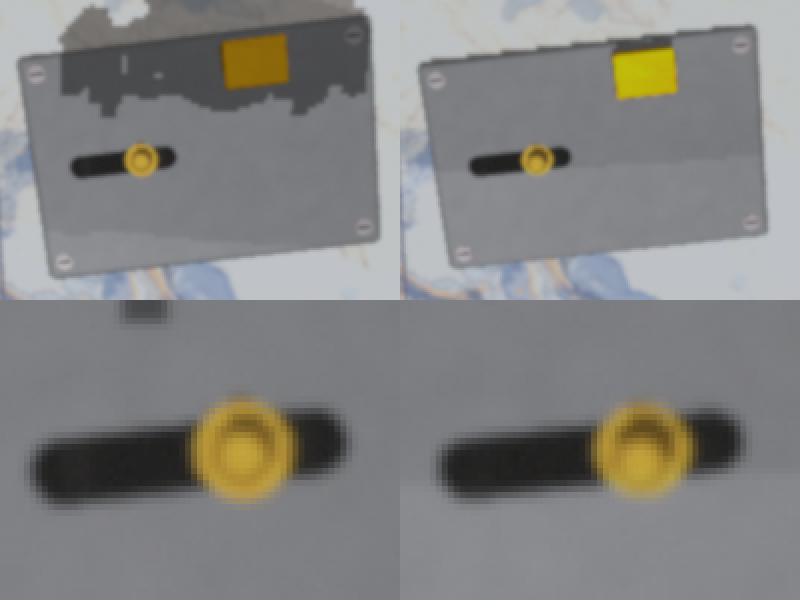

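The crop shows the stud standing in a round brass flange lying in the plate. The flange is centred at w1 (315.4,167) and w2 (303,226.5), and the stud's top is at about w1 (315.4,167.4) and w2 (303.4,229.4). The plate corners are clear.

```bash
python3 - <<'E'
from meas2 import *
M={i:mod(f'pics/w{i}.png') for i in (1,2)}
c1=[(255,116),(429.5,94.5),(434.5,207),(271.5,225)];c2=[(245,179.5),(412,160.5),(418.5,264),(261,280.5)]
P=[]
for a,b in zip(c1,c2): X=tri([(M[1],a),(M[2],b)])[0]; P.append((plane(M[1],a,8)+plane(M[2],b,8))/2); print(X.round(1),plane(M[1],a,8).round(1),plane(M[2],b,8).round(1))
P=np.array(P)[:,:2]; o=np.array([(-85,55),(85,55),(85,-55),(-85,-55)])
# rigid fit
a=P-P.mean(0); th=np.arctan2((o[:,0]*a[:,1]-o[:,1]*a[:,0]).sum(),(o*a).sum()); R=np.array([[np.cos(th),-np.sin(th)],[np.sin(th),np.cos(th)]])
print('base',P.mean(0),np.degrees(th),'res',(a-o@R.T).round(1).tolist())
f=[plane(M[i],u,8)[:2] for i,u in ((1,(315.35,167)),(2,(303,226.5)))]; t=[plane(M[i],u,18)[:2] for i,u in ((1,(315.4,167.4)),(2,(303.4,229.4)))]
print('flange',f,'top',t,'in base',[(R.T@(x-P.mean(0))).round(1) for x in f+t])
print(shift((492.9,326.4,100),90+(-6.1)))
E
```

```text
[424.5 120.9   8.5] [424.5 120.9   8. ] [424.4 120.8   8. ]
[589.  139.2  10.8] [589.8 139.5   8. ] [589.5 139.1   8. ]
[602.3  32.1   7.3] [601.9  32.3   8. ] [602.4  32.3   8. ]
[436.4  14.8  10. ] [436.3  14.4   8. ] [435.9  14.1   8. ]
base [513.08697937  76.66935948] 6.331617571204282 res [[1.9, -1.1], [-1.9, -1.4], [-1.5, 0.9], [1.5, 1.6]]
flange [array([481.72606099,  72.66409549]), array([481.42233715,  72.86969791])] top [array([481.9392617 ,  73.04151565]), array([482.26247222,  72.14356056])] in base [array([-31.6,  -0.5]), array([-31.9,  -0.3]), array([-31.4,  -0.2]), array([-31.1,  -1.1])]
(array([  7.9,  -7.8, 167.7]), np.float64(89.94919420698578), np.float64(0.10557835600446913))
```

```bash
python3 -m inch '[[0,[7.9,-7.8,60],[0,0,0.106]],[0,[7.9,-7.8,120],[0,0,0.106]],[0,[7.9,-7.8,140],[0,0,0.106]],[0,[7.9,-7.8,140],[0,0,0.106]],[0,[7.9,-7.8,140],[0,0,0.106]]]'; python3 -c "
from h import *
m,im=snap('wrist','pics/w5.png');print(ctrl.get_state()['tool_pos'],shift((492.9,326.4,52),83.9))"
```

```text
time_s: 3.92
tool_pos: [494.2, 327.9, 130.6]
tool_rot: [0.001, 0.744, 0.669, 0.002]
wrist_force: [-0.1, 0.5, 0.3]
grip_width: 85.4
finger_force: 0.0
[494.24512764 328.08987631 130.58108843] (array([-2. , -1.5, 78.6]), np.float64(83.93362275648664), np.float64(0.0005868278042880836))
```

```bash
python3 -m inch '[[0,[-1.7,-1.4,40],[0,0,0]],[0,[-1.7,-1.4,70],[0,0,0]],[0,[-1.7,-1.4,79],[0,0,0]],[0,[-1.7,-1.4,79],[0,0,0]]]'; python3 -m inch '[[1,[0,0,0],[0,0,0]],[1,[0,0,0],[0,0,0]],[1,[0,0,0],[0,0,0]],[1,[0,0,0],[0,0,0]],[1,[0,0,0],[0,0,0]]]' 60; python3 -m inch '[[1,[0,0,0],[0,0,0]],[1,[0,0,0],[0,0,0]],[1,[0,0,0],[0,0,0]]]' 60
```

```text
time_s: 4.47
tool_pos: [491.6, 326.4, 49.8]
tool_rot: [0.0, 0.743, 0.669, 0.001]
wrist_force: [-0.0, -0.5, 0.4]
grip_width: 85.2
finger_force: 0.0
time_s: 5.1
tool_pos: [491.2, 326.3, 48.9]
tool_rot: [0.0, 0.743, 0.669, 0.0]
wrist_force: [0.8, -0.2, 3.0]
grip_width: 9.5
finger_force: 59.2
time_s: 5.48
tool_pos: [491.2, 326.3, 48.9]
tool_rot: [0.0, 0.743, 0.669, 0.0]
wrist_force: [0.2, 0.9, 4.4]
grip_width: 9.0
finger_force: 59.3
```

```bash
python3 -m inch '[[1,[0,0,-30],[0,0,0]],[1,[0,0,-60],[0,0,0]],[1,[0,0,-60],[0,0,0]]]'; python3 -c "
from h import *
print(shift((509.2,60.6,109),66.3))"
```

```text
time_s: 5.85
tool_pos: [491.9, 326.6, 110.0]
tool_rot: [0.001, 0.743, 0.669, 0.001]
wrist_force: [-0.6, 0.5, -4.2]
grip_width: 9.3
finger_force: 59.0
(array([-262.7,   45.2,    0.8]), np.float64(83.9593122045077), np.float64(0.3082131416062776))
```

```bash
python3 -m inch '[[1,[-53,9,0],[0,0,0.06]],[1,[-105,18,0],[0,0,0.12]],[1,[-158,27,0],[0,0,0.18]],[1,[-210,36,0],[0,0,0.24]],[1,[-262.7,45.2,0],[0,0,0.308]]]';python3 -m inch '[[1,[0,0,0],[0,0,0]],[1,[0,0,0],[0,0,0]]]'; python3 -c "
from h import *
print(shift((509.2,60.6,109),66.3))
m,im=snap('wrist','pics/w6.png')
m,im=snap('scene','pics/s6.png'); m,im=snap('top','pics/t6.png')
w=cv2.imread('pics/w6.png')
cv2.imwrite('pics/m3.png',np.hstack([w[:,120:520],cv2.resize(im[190:340,250:450],(400,300))[:, :].copy() if 0 else np.vstack([cv2.resize(im[215:315,270:400],(400,308),interpolation=3)[:240],cv2.resize(cv2.imread('pics/s6.png')[200:320,300:500],(400,240),interpolation=3)])]))"
```

```text
time_s: 6.48
tool_pos: [507.0, 58.7, 106.3]
tool_rot: [-0.001, 0.838, 0.546, -0.001]
wrist_force: [1.0, 0.5, -2.7]
grip_width: 9.5
finger_force: 59.2
time_s: 6.72
tool_pos: [507.3, 60.3, 107.0]
tool_rot: [-0.001, 0.837, 0.547, -0.001]
wrist_force: [-0.7, -0.7, -2.3]
grip_width: 9.4
finger_force: 59.3
(array([ 1. ,  1.6, -2.1]), np.float64(66.28580776431802), np.float64(-0.00024770124086948323))
```

View pics/m3.png

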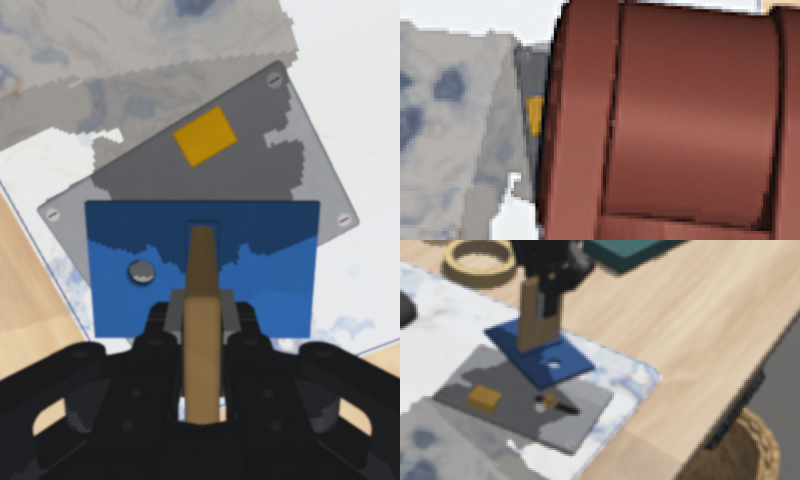

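The wrist view shows the foot hanging level, with its hole at about (261,271) and foot corners near (205,200), (440,201), (428,337) and (216,337). Now the hole's place in the tool frame.

```bash
cat > held.py <<'E'
from meas2 import *
import sys
f=sys.argv[1]; im=cv2.imread(f); m=mod(f); p=np.array(eval(sys.argv[2])); yaw=np.radians(float(sys.argv[3]))
hs=cv2.cvtColor(im,cv2.COLOR_BGR2HSV); b=cv2.inRange(hs,(100,130,30),(125,255,255)); b[:,:150]=0
n,l,s,ce=cv2.connectedComponentsWithStats(b); k=1+s[1:,4].argmax(); x,y,w,h,_=s[k]
hm=np.zeros_like(b); c,hr=cv2.findContours((l==k).astype(np.uint8),cv2.RETR_CCOMP,cv2.CHAIN_APPROX_NONE)
for q,r in zip(c,hr[0]):
    a=cv2.contourArea(q)
    if r[3]>=0 and a>60:
        M=cv2.moments(q); u=(M['m10']/M['m00'],M['m01']/M['m00']); d=plane(m,u,p[2]-48.9+5)[:2]-p[:2]
        ex=np.array([np.cos(yaw),np.sin(yaw)]);ey=np.array([np.sin(yaw),-np.cos(yaw)])
        print('inner',np.round(u,1),a,cv2.boundingRect(q),'tool xy',(d@ex).round(2),(d@ey).round(2))
for u in ((205,200),(440,201),(428,337),(216,337)):
    d=plane(m,u,p[2]-48.9+6)[:2]-p[:2];ex=np.array([np.cos(yaw),np.sin(yaw)]);ey=np.array([np.sin(yaw),-np.cos(yaw)]); print(u,(d@ex).round(1),(d@ey).round(1))
E
python3 held.py pics/w6.png '[507.3,60.2,107.0]' 66.29
```

```text
inner [261.5 271.3] 511.0 (248, 259, 28, 26) tool xy 0.8 -29.29
(205, 200) 36.2 -54.1
(440, 201) 35.8 55.3
(428, 337) -34.2 54.6
(216, 337) -34.3 -53.8
```

```bash
python3 -m inch '[[1,[-0.1,1.2,20],[0,0,0]],[1,[-0.1,1.2,35],[0,0,0]],[1,[-0.1,1.2,35],[0,0,0]],[1,[-0.1,1.2,35],[0,0,0]]]'; python3 -c "
from h import *
print(ctrl.get_state()['tool_pos'],shift((508.4,60.0,72),66.3))
m,im=snap('wrist','pics/w7.png')"; python3 held.py pics/w7.png '[508.4,60.0,72]' 66.29|head -2
```

```text
time_s: 7.38
tool_pos: [509.4, 59.9, 74.0]
tool_rot: [0.0, 0.837, 0.547, 0.0]
wrist_force: [0.1, 0.3, -2.4]
grip_width: 9.5
finger_force: 59.1
[509.41220828  59.86289702  73.96139537] (array([-0.3, -1. ,  2. ]), np.float64(66.3361692506375), np.float64(0.0006312725116034211))
inner [261.6 270.4] 529.5 (249, 258, 27, 26) tool xy 0.75 -28.35
(205, 200) 36.0 -53.5
```

```bash
python3 -m inch '[[1,[-0.3,-0.9,3],[0,0,0]],[1,[-0.3,-0.9,5],[0,0,0]],[1,[-0.3,-0.9,5],[0,0,0]]]'; python3 -m inch '[[1,[0,0,1.5],[0,0,0]],[1,[0,0,3],[0,0,0]],[1,[0,0,3],[0,0,0]]]';  python3 -c "
from h import *
print(ctrl.get_state()['tool_pos'],shift((508.4,60.0,66),66.3))"
```

```text
time_s: 7.8
tool_pos: [508.2, 59.7, 68.4]
tool_rot: [-0.0, 0.837, 0.547, -0.0]
wrist_force: [-1.2, 0.1, -2.8]
grip_width: 9.2
finger_force: 59.3
time_s: 8.18
tool_pos: [508.2, 59.7, 65.4]
tool_rot: [-0.0, 0.837, 0.547, -0.0]
wrist_force: [-0.2, 0.1, -2.9]
grip_width: 9.2
finger_force: 59.3
[508.22309663  59.70861718  65.37720294] (array([ 0.3,  0. , -0.6]), np.float64(66.30744396191726), np.float64(0.00012992164484927106))
```

```bash
python3 -m inch '[[1,[0.3,0,1.5],[0,0,0]],[1,[0.3,0,3],[0,0,0]],[1,[0.3,0,3],[0,0,0]]]'; python3 -m inch '[[1,[0,0,1.5],[0,0,0]],[1,[0,0,3],[0,0,0]],[1,[0,0,3],[0,0,0]]]'
```

```text
time_s: 8.55
tool_pos: [508.3, 60.0, 62.4]
tool_rot: [-0.0, 0.837, 0.547, -0.0]
wrist_force: [0.2, -0.0, -2.7]
grip_width: 9.3
finger_force: 59.3
time_s: 8.93
tool_pos: [508.3, 60.0, 59.4]
tool_rot: [-0.0, 0.837, 0.547, -0.0]
wrist_force: [0.1, -0.2, -1.9]
grip_width: 9.2
finger_force: 59.3
```

The stud is in the hole: the underside is at about 10.5 mm with no contact force. I go down to the plate in small steps.

```bash
python3 -m inch '[[1,[0,0,1],[0,0,0]],[1,[0,0,2],[0,0,0]],[1,[0,0,2],[0,0,0]]]'; python3 -m inch '[[1,[0,0,0.5],[0,0,0]],[1,[0,0,0.5],[0,0,0]],[1,[0,0,0.5],[0,0,0]]]';python3 -m inch '[[1,[0,0,0.4],[0,0,0]],[1,[0,0,0.4],[0,0,0]]]'
```

```text
time_s: 9.3
tool_pos: [508.4, 60.0, 57.5]
tool_rot: [-0.0, 0.837, 0.547, -0.0]
wrist_force: [0.1, 0.2, -2.4]
grip_width: 9.3
finger_force: 59.3
time_s: 9.68
tool_pos: [508.5, 60.0, 57.1]
tool_rot: [0.0, 0.837, 0.547, -0.0]
wrist_force: [0.4, -0.5, -2.9]
grip_width: 9.3
finger_force: 59.3
time_s: 9.93
tool_pos: [508.5, 60.0, 56.9]
tool_rot: [0.0, 0.837, 0.547, 0.0]
wrist_force: [-0.3, 0.2, 0.4]
grip_width: 9.2
finger_force: 59.9
```

```bash
python3 -m inch '[[1,[1.28,0,0],[0,0,-0.0436]],[1,[2.57,-0.04,0],[0,0,-0.0873]],[1,[3.85,-0.15,0],[0,0,-0.131]],[1,[5.14,-0.3,0],[0,0,-0.1745]],[1,[5.14,-0.3,0],[0,0,-0.1745]]]'; python3 -c "
from h import *
print(shift((508.4,60.0,56.9),66.3))"
```

```text
time_s: 10.55
tool_pos: [510.5, 64.7, 56.9]
tool_rot: [0.0, 0.786, 0.618, 0.0]
wrist_force: [-0.0, -1.3, -0.1]
grip_width: 9.6
finger_force: 59.8
(array([-5.1, -0.9, -0. ]), np.float64(76.29584842363943), np.float64(0.17446046652279304))
```

```bash
python3 -m inch '[[1,[1.28,0,0],[0,0,-0.0436]],[1,[2.57,-0.04,0],[0,0,-0.0873]],[1,[3.85,-0.15,0],[0,0,-0.131]],[1,[5.14,-0.3,0],[0,0,-0.1745]],[1,[5.14,-0.3,0],[0,0,-0.1745]]]'; python3 -m inch '[[1,[1.28,0,0],[0,0,-0.0436]],[1,[2.57,-0.04,0],[0,0,-0.0873]],[1,[3.08,-0.08,0],[0,0,-0.105]],[1,[3.08,-0.08,0],[0,0,-0.105]]]'; python3 -c "
from h import *
m,im=snap('wrist','pics/w8.png');print(ctrl.get_state()['tool_pos'],ctrl.get_state()['torque'],shift((508.4,60.0,56.9),96.3))"
```

```text
time_s: 11.18
tool_pos: [511.4, 69.8, 56.9]
tool_rot: [0.0, 0.73, 0.684, 0.0]
wrist_force: [-0.6, -1.2, 0.7]
grip_width: 9.3
finger_force: 59.8
time_s: 11.68
tool_pos: [511.5, 72.8, 56.8]
tool_rot: [0.0, 0.693, 0.721, 0.0]
wrist_force: [-1.0, -0.1, 2.9]
grip_width: 9.1
finger_force: 60.0
[511.47406943  72.82592987  56.86190879] [-0.39841326  0.17000185 -0.02260887] (array([-12.7,  -3.6,  -0. ]), np.float64(92.25246032584948), np.float64(-0.07064289391902488))
```

View pics/w8.png

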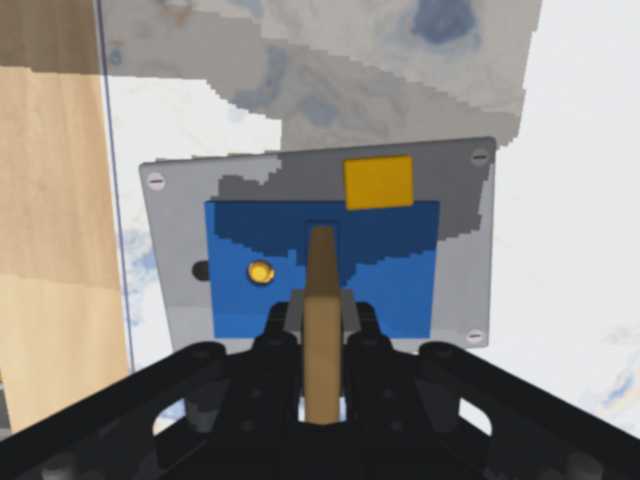

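The stud shows in the hole at (261,272), and the foot's edge is under the stop's lip at (378,205). The plate's edge is about 4° off the foot's, so I close the rest in small steps.

```bash
python3 -m inch '[[1,[0.51,0,0],[0,0,-0.01745]],[1,[1.03,0,0],[0,0,-0.035]],[1,[1.03,0,0],[0,0,-0.035]]]'; python3 -m inch '[[1,[0.51,0,0],[0,0,-0.01745]],[1,[0.51,0,0],[0,0,-0.01745]]]'; python3 -m inch '[[1,[0.25,0,0],[0,0,-0.0087]],[1,[0.25,0,0],[0,0,-0.0087]]]';python3 -c "
from h import *
print(ctrl.get_state()['tool_pos'],ctrl.get_state()['torque'],shift((508.4,60.0,56.9),96.3))"
```

```text
time_s: 12.1
tool_pos: [511.5, 74.0, 56.8]
tool_rot: [0.0, 0.68, 0.733, 0.0]
wrist_force: [-0.4, -2.2, 4.1]
grip_width: 9.2
finger_force: 60.3
time_s: 12.35
tool_pos: [511.4, 74.5, 56.9]
tool_rot: [0.0, 0.673, 0.739, 0.0]
wrist_force: [-1.0, -1.3, 3.6]
grip_width: 9.2
finger_force: 60.4
time_s: 12.6
tool_pos: [511.4, 74.7, 56.9]
tool_rot: [0.0, 0.67, 0.742, 0.0]
wrist_force: [0.2, -1.7, 4.7]
grip_width: 9.4
finger_force: 60.5
[511.40146277  74.69961469  56.85172748] [-6.26131877e-01  4.26126117e-02 -5.20293872e-04] (array([-14.3,  -4.5,  -0. ]), np.float64(95.83389706197919), np.float64(-0.008135030921682208))
```

```bash
for i in 1; do python3 -m inch '[[1,[0.25,0,0],[0,0,-0.0087]],[1,[0.25,0,0],[0,0,-0.0087]]]';done; python3 -m inch '[[1,[0.25,0,0],[0,0,-0.0087]],[1,[0.25,0,0],[0,0,-0.0087]]]';python3 -c "
from h import *
print(ctrl.get_state()['wrist_force'],ctrl.get_state()['torque'],shift((508.4,60.0,56.9),96.3))"
```

```text
time_s: 12.85
tool_pos: [511.4, 75.0, 56.9]
tool_rot: [0.0, 0.667, 0.745, 0.0]
wrist_force: [0.2, -1.8, 5.2]
grip_width: 9.2
finger_force: 60.5
time_s: 13.1
tool_pos: [511.4, 75.2, 56.9]
tool_rot: [0.0, 0.664, 0.748, 0.0]
wrist_force: [0.3, -1.1, 5.4]
grip_width: 9.6
finger_force: 60.5
[ 0.27464115 -1.10898907  5.39489218] [-0.55949648  0.00782859  0.021383  ] (array([-14.7,  -4.7,  -0. ]), np.float64(96.82454047372237), np.float64(0.009154958326426118))
```

```bash
python3 -m inch '[[1,[0.3,0,0],[0,0,0]],[1,[0.3,0,0],[0,0,0]]]'; python3 -m inch '[[1,[0.3,0,0],[0,0,0]],[1,[0.3,0,0],[0,0,0]]]';python3 -c "
from h import *
m,im=snap('wrist','pics/w9.png')
print(ctrl.get_state()['wrist_force'],ctrl.get_state()['torque'],shift((508.4,60.0,56.9),96.3))
c=im[150:350,190:450]; cv2.imwrite('pics/m4.png',cv2.resize(c,(780,600),interpolation=3))"
```

```text
time_s: 13.35
tool_pos: [511.3, 75.2, 56.9]
tool_rot: [0.0, 0.664, 0.748, -0.0]
wrist_force: [0.1, -3.2, 5.3]
grip_width: 9.5
finger_force: 60.5
time_s: 13.6
tool_pos: [511.3, 75.5, 56.9]
tool_rot: [0.0, 0.664, 0.748, -0.0]
wrist_force: [0.7, -3.6, 5.3]
grip_width: 9.4
finger_force: 60.5
[ 0.01485215 -3.31294596  5.5911337 ] [-0.87554017  0.05394208 -0.00708715] (array([-15.1,  -4.7,  -0.1]), np.float64(96.80687379844588), np.float64(0.008846616674970734))
```

View pics/m4.png

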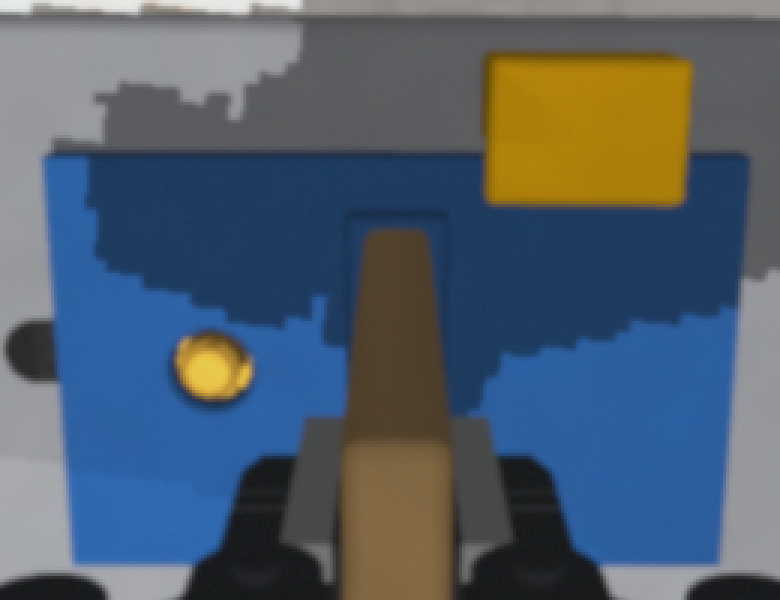

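```bash
python3 -m inch '[[1,[0.3,0,0],[0,0,0]],[1,[0.3,0,0],[0,0,0]]]'; python3 -m inch '[[1,[0.3,0,0],[0,0,0]],[1,[0.3,0,0],[0,0,0]]]';python3 -c "
from h import *
print(ctrl.get_state()['wrist_force'],ctrl.get_state()['torque'],shift((508.4,60.0,56.9),96.3))"
```

```text
time_s: 13.9
tool_pos: [511.3, 75.8, 56.9]
tool_rot: [0.0, 0.664, 0.748, -0.0]
wrist_force: [-0.3, -3.7, 4.9]
grip_width: 9.4
finger_force: 60.5
time_s: 14.15
tool_pos: [511.2, 76.1, 56.8]
tool_rot: [0.0, 0.664, 0.748, -0.0]
wrist_force: [1.1, -3.0, 5.0]
grip_width: 9.5
finger_force: 60.5
[ 1.10769276 -2.95461535  4.95795531] [-0.84403994 -0.00351368 -0.09274606] (array([-15.7,  -4.7,  -0.1]), np.float64(96.80842237832), np.float64(0.00887364449250434))
```

```bash
python3 -m inch '[[1,[0.3,0,0],[0,0,0]],[1,[0.3,0,0],[0,0,0]]]'; python3 -m inch '[[1,[0.3,0,0],[0,0,0]],[1,[0.3,0,0],[0,0,0]]]';python3 -c "
from h import *
print(ctrl.get_state()['wrist_force'],ctrl.get_state()['torque'],shift((508.4,60.0,56.9),96.3))"
```

```text
time_s: 14.4
tool_pos: [511.2, 76.4, 56.8]
tool_rot: [0.0, 0.664, 0.748, -0.0]
wrist_force: [1.1, -3.1, 5.0]
grip_width: 9.3
finger_force: 60.5
time_s: 14.65
tool_pos: [511.2, 76.7, 56.9]
tool_rot: [0.0, 0.664, 0.748, -0.0]
wrist_force: [-0.3, -3.1, 4.4]
grip_width: 9.5
finger_force: 60.5
[-0.33601524 -3.12746106  4.39782681] [-0.88603969 -0.00667679  0.02019438] (array([-16.3,  -4.8,  -0. ]), np.float64(96.80870771628808), np.float64(0.008878624579528286))
```

```bash
python3 -c "
from h import *
m,im=snap('wrist','pics/w10.png')
o=cv2.imread('pics/w9.png')
a=cv2.resize(o[190:310,220:420],(800,480))[:300];
f=lambda i:cv2.resize(np.hstack([i[250:295,235:290],i[165:210,340:440]]),(800,300),interpolation=3)
cv2.imwrite('pics/m5.png',np.vstack([f(o),f(im)]))"
```

```text
(no output)
```

View pics/m5.png

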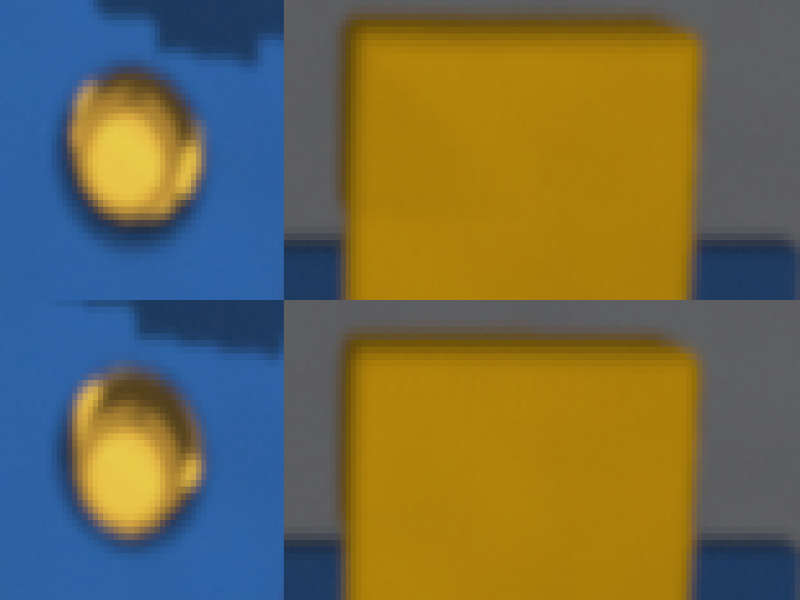

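```bash
cat > edge.py <<'E'
from meas2 import *
import sys
f=sys.argv[1]; im=cv2.imread(f); m=mod(f); hs=cv2.cvtColor(im,cv2.COLOR_BGR2HSV); g=cv2.GaussianBlur(cv2.cvtColor(im,cv2.COLOR_BGR2GRAY),(3,3),0).astype(float)
bl=cv2.inRange(hs,(100,130,30),(125,255,255)); F=[];P=[]
for c in list(range(215,330,5))+list(range(425,436,3)):
    r=np.nonzero(bl[170:260,c])[0]
    if len(r): F.append(plane(m,(c,170+r[0]-.5),14)[:2])
    # plate far edge: dark line (side/shadow) min in rows 135-175
for c in range(180,470,4):
    col=g[125:180,c]; k=col[2:-2].argmin()+2; P.append((c,125+k))
F=np.array(F);P=np.array(P); 
def fit(X):
    l=np.polyfit(X[:,0],X[:,1],1)
    for _ in range(4):
        r=X[:,1]-np.polyval(l,X[:,0]); X=X[abs(r)<max(.7,1.0*abs(r).mean())]; l=np.polyfit(X[:,0],X[:,1],1)
    return l,len(X)
lf,n=fit(F);print('foot edge yaw',np.degrees(np.arctan(lf[0])),n)
pl,n2=fit(P.astype(float)); W=np.array([plane(m,(c,np.polyval(pl,c)),8)[:2] for c in (180,470)]); s=(W[1]-W[0]);s/=np.linalg.norm(s);print('plate yaw',np.degrees(np.arctan2(s[1],s[0])),n2,pl)
for x in (510,540,565):
    q=np.array([x,np.polyval(lf,x)]);d=W[0]-q; print('gap foot->plate edge',-(s[1]*d[0]-s[0]*d[1]))
E
python3 edge.py pics/w9.png; python3 edge.py pics/w10.png; python3 edge.py pics/w8.png
```

```text
foot edge yaw 6.7687320541939044 27
plate yaw 6.117815215111336 37 [1.23727053e-02 1.52826015e+02]
gap foot->plate edge 20.028807151978363
gap foot->plate edge 19.685603082863672
gap foot->plate edge 19.399599691934775
foot edge yaw 6.769482042232331 27
plate yaw 6.269446518333599 47 [9.66875426e-03 1.55978762e+02]
gap foot->plate edge 18.990166745947597
gap foot->plate edge 18.726514008925403
gap foot->plate edge 18.50680339474023
foot edge yaw 2.2567495851778134 27
plate yaw 6.445167272888744 50 [-7.50377660e-02  1.74963883e+02]
gap foot->plate edge 22.716308312134302
gap foot->plate edge 24.9091067076696
gap foot->plate edge 26.73643870394902
```

```bash
python3 -m inch '[[1,[0.3,0,0],[0,0,0]],[1,[0.3,0,0],[0,0,0]]]'; python3 -c "
from h import *
print(ctrl.get_state()['wrist_force'],ctrl.get_state()['torque'],shift((508.4,60.0,56.9),96.3))"
```

```text
time_s: 14.95
tool_pos: [511.2, 77.0, 56.9]
tool_rot: [0.0, 0.664, 0.748, -0.0]
wrist_force: [1.0, -2.7, 4.2]
grip_width: 9.3
finger_force: 60.5
[ 1.04297315 -2.72717284  4.23246059] [-0.91461653 -0.01670918  0.05987219] (array([-16.6,  -4.8,  -0. ]), np.float64(96.8084531014666), np.float64(0.008874180712568977))
```

```bash
python3 -m inch '[[1,[0.3,0,0],[0,0,0]],[1,[0.3,0,0],[0,0,0]]]'; python3 -c "
from h import *
print(ctrl.get_state()['wrist_force'],ctrl.get_state()['torque'],shift((508.4,60.0,56.9),96.3))"
```

```text
time_s: 15.2
tool_pos: [511.1, 77.3, 56.8]
tool_rot: [0.0, 0.664, 0.748, -0.0]
wrist_force: [0.1, -2.9, 5.8]
grip_width: 9.2
finger_force: 60.5
[ 0.11532567 -2.86667923  5.80627435] [-0.84985208 -0.00143841 -0.03046615] (array([-16.9,  -4.7,  -0. ]), np.float64(96.80971275088103), np.float64(0.008896165742271705))
```

```bash
python3 -m inch '[[1,[0.3,0,0],[0,0,0]],[1,[0.3,0,0],[0,0,0]]]'; python3 -c "
from h import *
print(ctrl.get_state()['torque'],shift((508.4,60.0,56.9),96.3))
snap('wrist','pics/w11.png')"; python3 edge.py pics/w11.png;  python3 held.py pics/w11.png '[511.1,77.6,56.8]' 96.8; python3 held.py pics/w9.png '[511.3,75.5,56.9]' 96.8|head -1
```

```text
time_s: 15.45
tool_pos: [511.1, 77.4, 56.9]
tool_rot: [0.001, 0.664, 0.748, -0.0]
wrist_force: [0.6, -5.4, 4.3]
grip_width: 9.6
finger_force: 60.5
[-1.08942187 -0.09611094 -0.00851436] (array([-17. ,  -4.8,  -0. ]), np.float64(96.8008565684404), np.float64(0.008741596199525258))
foot edge yaw 6.72176599010688 27
plate yaw 6.001877790746809 32 [1.42350852e-02 1.56357705e+02]
gap foot->plate edge 18.116543245685143
gap foot->plate edge 17.737011781129134
gap foot->plate edge 17.42073556066581
inner [260.4 272.6] 658.5 (247, 258, 29, 31) tool xy -0.42 -29.98
(205, 200) 35.7 -54.2
(440, 201) 35.2 55.3
(428, 337) -34.9 54.5
(216, 337) -34.8 -53.9
inner [260.5 271.7] 586.0 (246, 259, 30, 27) tool xy 0.29 -29.83
```

```bash
python3 -m inch '[[1,[0.4,0,0],[0,0,0]],[1,[0.4,0,0],[0,0,0]]]'; python3 -c "
from h import *
print(np.mean([ctrl.get_state()['torque'] for _ in range(3)],0),shift((508.4,60.0,56.9),96.3))"
```

```text
time_s: 15.75
tool_pos: [511.1, 77.5, 56.9]
tool_rot: [0.001, 0.664, 0.748, -0.0]
wrist_force: [0.3, -6.5, 5.1]
grip_width: 9.4
finger_force: 60.5
[-1.54187568  0.0197304  -0.06803526] (array([-17.1,  -4.7,  -0. ]), np.float64(96.78472308403607), np.float64(0.0084600137768507))
```

```bash
python3 -m inch '[[1,[0.2,0,0],[0,0,-0.01]],[1,[0.2,0,0],[0,0,-0.01]]]'; python3 -c "
from h import *
print(ctrl.get_state()['torque'],shift((508.4,60.0,56.9),96.3))"
```

```text
time_s: 16.0
tool_pos: [511.2, 77.5, 56.9]
tool_rot: [0.001, 0.66, 0.751, -0.001]
wrist_force: [0.1, -7.3, 5.8]
grip_width: 9.1
finger_force: 60.6
[-1.64661992 -0.11171706 -0.44890405] (array([-17.,  -5.,   0.]), np.float64(97.32593264863263), np.float64(0.017905902622345548))
```

Turning further is resisted: −0.45 N·m about z and −7 N against the stop, so the foot is home. I release it and retreat upward.

```bash
python3 -m inch '[[0.8,[0,0,0],[0,0,0]],[0.6,[0,0,0],[0,0,0]],[0.3,[0,0,0],[0,0,0]],[0,[0,0,0],[0,0,0]],[0,[0,0,0],[0,0,0]]]';python3 -m inch '[[0,[0,0,-10],[0,0,0]],[0,[0,0,-40],[0,0,0]],[0,[0,0,-90],[0,0,0]],[0,[0,0,-140],[0,0,0]],[0,[0,0,-140],[0,0,0]]]';  python3 -m inch '[[0,[-50,0,0],[0,0,0]],[0,[-60,0,0],[0,0,0]],[0,[-60,0,0],[0,0,0]],[0,[-60,0,0],[0,0,0]]]';python3 -c "
from h import *
m,im=snap('wrist','pics/w12.png');snap('scene','pics/s12.png')
a=cv2.resize(im[80:330,180:500],(768,600),interpolation=3);cv2.imwrite('pics/m6.png',a)"
```

```text
time_s: 16.62
tool_pos: [510.7, 78.6, 56.6]
tool_rot: [-0.0, 0.66, 0.751, -0.0]
wrist_force: [0.4, -0.1, -0.1]
grip_width: 84.5
finger_force: 0.0
time_s: 17.25
tool_pos: [513.1, 78.3, 201.9]
tool_rot: [0.003, 0.66, 0.751, 0.002]
wrist_force: [0.3, 0.1, 0.4]
grip_width: 85.3
finger_force: 0.0
time_s: 17.75
tool_pos: [518.2, 19.8, 196.4]
tool_rot: [-0.0, 0.66, 0.751, -0.0]
wrist_force: [-0.3, 1.2, 0.1]
grip_width: 85.3
finger_force: 0.0
```

View pics/m6.png

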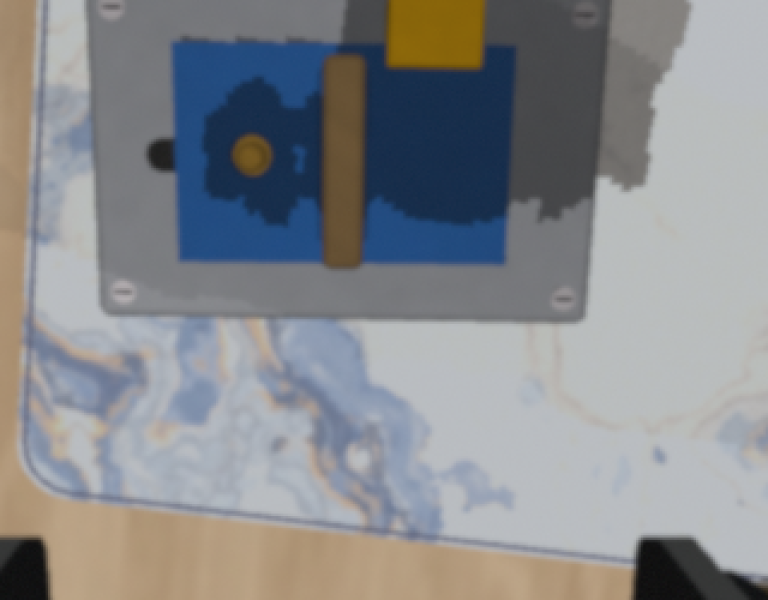

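The foot lies flat and parallel to the plate. The stud shows in the hole at (252,156), the long end is under the stop's lip at (435,65), and the gripper is clear.

```bash
python3 -c "
from workcell import ctrl
print(ctrl.close_job())"
```

```text
the job is handed in; nothing more can be done
None
```

The bookend is flat on the plate with its hole over the stud and its edge home against the stop; the other things on the desk were left alone, and the job was handed in at about 18 s (the judge's verdict was not shown).

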